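Check in samples at the microscope bench

ROBOT

A 6-joint arm with a two-finger parallel gripper is mounted at the origin on the work surface. World frame = base frame: x ahead of the robot, y to its left, z up, the work surface at z = 0. Lengths are in m, angles in degrees, forces in N, time in s.
With the tool pointing down it reaches from about 0.4 to 0.825 m from the base axis. Payload 7 kg.
Tool frame: the origin (TCP) lies midway between the tips of the shut fingers; the grasp point (between the pads) lies 19 mm behind it; z points along the fingers, y is the line along which they close (so a half turn about z gives the same grasp; the last joint's range is limited). The gripper opens to 88 mm and grips with 3 to 60 N. Pads are 19 mm wide; open, the fingers measure 130 mm over their backs; the gripper's body (78 mm by 193 mm) begins 47 mm behind the grasp point.
Start: joints at [93.169, 20.546, 0.682, 0, -70.136, -16.507], TCP at [0.156, 0.657, 0.227] pointing down, gripper open.
Joint ranges: [-176.03, 176.03], [-82.01, 121.73], [-58.28, 71.71], [-173.87, 95.51], [-174.79, -0.11], [-173.66, 173.66]. Speed limits (degrees/s): [136.94, 136.94, 172.46, 180, 180, 180].

INTERFACE

Orientations are given as a 3x3 rotation matrix whose columns are the frame's x, y, z axes.
In Python, from rig import robot gives the robot as it stands. Calls block until the motion is done:
- robot.goto(position, orientation): joint-space move of the TCP to a pose.
- robot.servo_line(position, ori=None, speed=0.15): straight line of the TCP; ori=None keeps the orientation; speed is the mean speed in m/s.
- robot.movej(angles): joint-space move.
- robot.move_gripper(opening): opening from 0.0 (shut) to 1.0 (fully open); the grip force is fixed at half the most; returns when the fingers have stopped.
- robot.dwell(seconds).
- robot.ik(position, orientation): joint angles nearest the present ones, or None.
- robot.grab_frame(name): name is "side" or "top" or "wrist"; returns (picture, depth): 384x512x3 uint8, red, green, blue; 384x512 float32, m along the optical axis (not along the pixel's ray), 0 where there is no reading.
- robot.camera_info(name): a dict with "vfov" (degrees; the focal length in pixels is half the picture's height over the tangent of half this angle, whatever the lens; pixels are square), "cx", "cy" (the principal point, pixels), "view" (4x4, takes a point from world to camera coordinates); the wrist camera has in their place "T_tool_cam" (4x4, takes a point from camera to tool coordinates, whose origin is the TCP and whose axes are the flange's). Camera axes: x right, y down, z forward; pixel columns grow to the right and rows downward; lengths in m; the calibration is good to about 2 mm. A picture is of the moment at which its call begins: read the wrist's pose just before it. camera_info takes no time and is no camera call.
A pose or a line that the arm cannot do raises robot.Unreachable and nothing moves.
- robot.job_done(): hands the job in; it is judged then, once.
Readings, each from a call of its own:
- robot.read_t(): time.
- robot.read_qpos(): joint angles.
- robot.read_qvel(): joint speeds.
- robot.read_effort(): joint torques, N m.
- robot.read_position(): TCP position.
- robot.read_tcp_rot(): TCP orientation.
- robot.read_force(): force on the tool from outside, world axes, zero at the start.
- robot.read_ft_torque(): the same for the moment, N m.
- robot.read_grip_width(): opening from 0.0 (shut) to 1.0 (fully open).
- robot.read_finger_force(): force on a finger pad.
Only numpy, scipy, OpenCV 4.12 (cv2) and the standard library are available. Lean on these libraries where they do the work, as an engineer would, in place of code of your own. Each camera call takes 0.05 s, during which the arm holds its last target. There are 200 camera calls.

TASK

Check in the samples: first lay the purple-capped blood tube on its side in the cradle of the tube rocker, let go of it, and then press the rocker's green start button. Sort the specimen pots by lid colour, red lids into the red tray and blue lids into the blue tray, each pot standing upright on the tray's floor. Leave the white-lidded pot and everything else on the bench where they are.

Things in the scene. Friction and masses are not known exactly. Their poses are not given: they have to be found in the camera images.
- pot_red0: specimen pot standing on the bench (may be absent: then its pose is None from the start): round cream body 51 mm across with a red screw lid 54 mm across and 16 mm high, 62 mm tall in all, heavy at the bottom; origin at the centre of its underside, z up along the pot
- pot_red1: specimen pot standing on the bench (may be absent: then its pose is None from the start): round cream body 51 mm across with a red screw lid 54 mm across and 16 mm high, 62 mm tall in all, heavy at the bottom; origin at the centre of its underside, z up along the pot
- pot_red2: specimen pot standing on the bench (may be absent: then its pose is None from the start): round cream body 51 mm across with a red screw lid 54 mm across and 16 mm high, 62 mm tall in all, heavy at the bottom; origin at the centre of its underside, z up along the pot
- pot_blue0: specimen pot standing on the bench (may be absent: then its pose is None from the start): round cream body 51 mm across with a blue screw lid 54 mm across and 16 mm high, 62 mm tall in all, heavy at the bottom; origin at the centre of its underside, z up along the pot
- pot_blue1: specimen pot standing on the bench (may be absent: then its pose is None from the start): round cream body 51 mm across with a blue screw lid 54 mm across and 16 mm high, 62 mm tall in all, heavy at the bottom; origin at the centre of its underside, z up along the pot
- pot_blue2: specimen pot standing on the bench (may be absent: then its pose is None from the start): round cream body 51 mm across with a blue screw lid 54 mm across and 16 mm high, 62 mm tall in all, heavy at the bottom; origin at the centre of its underside, z up along the pot
- tray_red: red open tray fixed to the bench, outside 88 mm along its x by 238 mm along its y, walls 4 mm thick and 24 mm high, floor 4 mm thick; origin at the centre of its underside; room for three pots side by side along its y
- tray_blue: blue open tray fixed to the bench, outside 88 mm along its x by 238 mm along its y, walls 4 mm thick and 24 mm high, floor 4 mm thick; origin at the centre of its underside; room for three pots side by side along its y
- tube: blood sample tube with a purple cap, dark red body, flat foot, standing upright on the bench: 31 mm diameter, 130 mm long, the top 20 mm is the cap, 33 mm diameter; origin at the centre of its foot, z along the tube towards the cap
- tube_mid (a point): the middle of the tube, on its axis, 65 mm from the foot
- rocker: white tube rocker fixed to the bench, 160 mm along its x by 170 mm along its y, its deck 50 mm high; origin at the centre of its underside; a cradle on the deck for one tube lying along the rocker's y (cap either way), and a green start button nearer the rocker's -x edge
- cradle (a point): where the middle of the tube lies when it rests in the cradle: 84 mm above the bench, axes as the rocker's. The cradle is two black V supports, 8 mm thick, centred 34 mm to either side of this point along y; their arms reach up to 87 mm above the bench and 28 mm to either side along x; between them is a clear gap of 60 mm down to the deck
- start_top (a point): centre of the top of the rocker's round green start button, 28 mm across, pressed straight down
- start (a joint): travel of the start button, m: 0 up, 0.006 fully down; springs back, about 5 N
- pot_white: specimen pot standing on the bench (empty, not part of the job): round cream body 51 mm across with a white screw lid 54 mm across and 16 mm high, 62 mm tall in all, heavy at the bottom; origin at the centre of its underside, z up along the pot
- oil_bottle: small amber bottle with black cap, 30 mm across, 70 mm tall, between the trays; not part of the job; origin at its foot
- wash_bottle: white wash bottle with orange cap, 64 mm across, 170 mm tall, on the right; not part of the job; origin at its foot
- beaker: glass beaker, 70 mm across, 90 mm tall, on the left; not part of the job; origin at its foot
- warmer: grey slide-warming plate with glass slides, fixed to the bench on the other side from the rocker, 160 by 170 mm, 38 mm high; not part of the job; origin at the centre of its underside
Things that resemble listed ones, but are neither listed nor needed, are in the scene too. Leave any pink or turquoise look-alike of the pot_red2 alone.

How it is judged (in metres and radians):
On the way, in this order (a step that is already met when the one before it is completed fails the run):
1. the tube lies in the rocker's cradle, let go (angle between tube's own z axis and vertical above 1.4 rad and angle between the z axis of tube and the y axis of rocker, either way round below 0.2 rad and x of tube_mid in the frame of cradle between -0.008 and 0.008 m and y of tube_mid in the frame of cradle between -0.025 and 0.025 m and z of tube_mid in the frame of cradle between -0.008 and 0.008 m and contact force between the fingers and tube below 0.2 N), for 0.3 s.
2. the start button is pressed with the tube in the cradle (all of step 1 and value of joint start above 0.004 m), for 0.05 s.
At the end, for the whole second after the job is handed in: the tube lies at rest in the cradle (its middle within 8 mm of the cradle point across and in height, 25 mm along; axis within 0.2 rad of the cradle's), released; every pot that is present stands upright (within 0.15 rad) and still on the floor of the tray of its lid colour (all of step 1 and x of pot_red0 in the frame of tray_red between -0.03 and 0.03 m and y of pot_red0 in the frame of tray_red between -0.105 and 0.105 m and z of pot_red0 in the frame of tray_red between -0.004 and 0.012 m and angle between each of pot_red0, pot_red1, pot_red2, pot_blue0, pot_blue1, pot_blue2's own z axis and vertical below 0.15 rad and linear speed of each of pot_red0, pot_red1, pot_red2, pot_blue0, pot_blue1, pot_blue2 below 0.02 m/s and x of pot_red1 in the frame of tray_red between -0.03 and 0.03 m and y of pot_red1 in the frame of tray_red between -0.105 and 0.105 m and z of pot_red1 in the frame of tray_red between -0.004 and 0.012 m and x of pot_red2 in the frame of tray_red between -0.03 and 0.03 m and y of pot_red2 in the frame of tray_red between -0.105 and 0.105 m and z of pot_red2 in the frame of tray_red between -0.004 and 0.012 m and x of pot_blue0 in the frame of tray_blue between -0.03 and 0.03 m and y of pot_blue0 in the frame of tray_blue between -0.105 and 0.105 m and z of pot_blue0 in the frame of tray_blue between -0.004 and 0.012 m and x of pot_blue1 in the frame of tray_blue between -0.03 and 0.03 m and y of pot_blue1 in the frame of tray_blue between -0.105 and 0.105 m and z of pot_blue1 in the frame of tray_blue between -0.004 and 0.012 m and x of pot_blue2 in the frame of tray_blue between -0.03 and 0.03 m and y of pot_blue2 in the frame of tray_blue between -0.105 and 0.105 m and z of pot_blue2 in the frame of tray_blue between -0.004 and 0.012 m); the robot touches nothing.
It fails at once if the pot white is moved more than 40 mm or knocked over (distance of pot_white from where it was at the start of the episode above 0.04 m or angle between pot_white's own z axis and vertical above 0.7 rad).
It fails at once if the oil bottle is moved more than 40 mm or knocked over (distance of oil_bottle from where it was at the start of the episode above 0.04 m or angle between oil_bottle's own z axis and vertical above 0.7 rad).
It fails at once if the wash bottle is moved more than 40 mm or knocked over (distance of wash_bottle from where it was at the start of the episode above 0.04 m or angle between wash_bottle's own z axis and vertical above 0.7 rad).
It fails at once if the beaker is moved more than 40 mm or knocked over (distance of beaker from where it was at the start of the episode above 0.04 m or angle between beaker's own z axis and vertical above 0.7 rad).
Of pot_red0, pot_red1, pot_red2, pot_blue0, pot_blue1, pot_blue2 only 4 to 6 are there at a start; the rules pass over those that are not, and their reading is None.
At some moment in a run one of pot_red0, pot_red1, pot_red2, pot_blue0, pot_blue1, pot_blue2 may be knocked a few centimetres aside while the robot is not near it.
Once in a run the grip may slacken for a moment while it holds something.
It also fails if it takes over 210 s, if anything falls off the work surface, if the arm or the gripper's body presses on something with over 40 N, if the wrist force passes 120 N, or if a joint passes its speed limit or range.

## Working session

There is one attempt and no reset: what is moved stays moved. The work goes in short steps, each a Python script; the robot and the scene stay as the last script left them, time stands still between calls to the robot, and variables do not carry over. Pictures are saved under pics/ and viewed, at most 14 in all, crops included, and the job is handed in when it is done.

```bash
ls; mkdir -p pics
python3 - <<'E'
from rig import robot
import cv2,numpy as np
for n in ("top","side"):
    im,d=robot.grab_frame(n); cv2.imwrite(f"pics/{n}0.png",im[:,:,::-1]); np.savez(f"{n}0.npz",im=im,d=d)
    print(n,robot.camera_info(n), d.min(), d.max())
print(robot.camera_info("wrist"),robot.read_t(),robot.read_tcp_rot())
E
```

```text
pics
top {'vfov': 54.79900572832474, 'cx': 254.17157374505382, 'cy': 193.3108194634902, 'view': array([[ 0.01434005, -0.99985817, -0.0088318 ,  0.01165601],
       [-0.98160596, -0.01239545, -0.19051535,  0.51120697],
       [ 0.19037885,  0.01140135, -0.98164449,  0.95341397],
       [ 0.        ,  0.        ,  0.        ,  1.        ]])} 0.0 2.0465376
side {'vfov': 56.51273815713641, 'cx': 253.88395082989382, 'cy': 190.99290399210048, 'view': array([[ 0.91749514, -0.39757255, -0.01177861, -0.46290755],
       [-0.21348511, -0.46725042, -0.85796338,  0.1870927 ],
       [ 0.33559912,  0.78969179, -0.51357581,  0.85721293],
       [ 0.        ,  0.        ,  0.        ,  1.        ]])} 0.0 3.852056
{'vfov': 69.84822263979454, 'cx': 252.9755642982184, 'cy': 189.8347575283459, 'T_tool_cam': array([[ 1.48342757e-03, -9.65843947e-01, -2.59120183e-01,
         6.89361223e-02],
       [ 9.99997859e-01,  1.80651795e-03, -1.00875983e-03,
         2.10591937e-04],
       [ 1.44240984e-03, -2.59118132e-01,  9.65844559e-01,
        -1.57773092e-01],
       [ 0.00000000e+00,  0.00000000e+00,  0.00000000e+00,
         1.00000000e+00]])} 0.1 [[ 9.73004773e-01 -2.30784871e-01 -2.33207505e-04]
 [-2.30784959e-01 -9.73003637e-01 -1.49184691e-03]
 [ 1.17383946e-04  1.50539495e-03 -9.99998860e-01]]
```

View pics/top0.png

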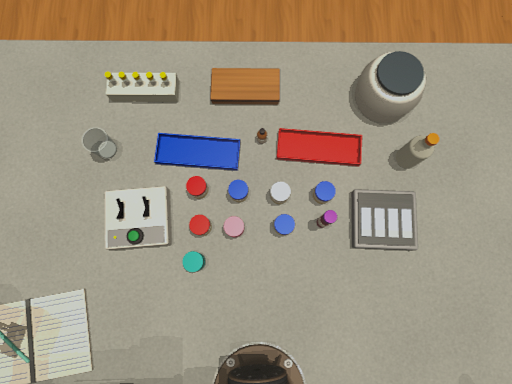

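View pics/side0.png

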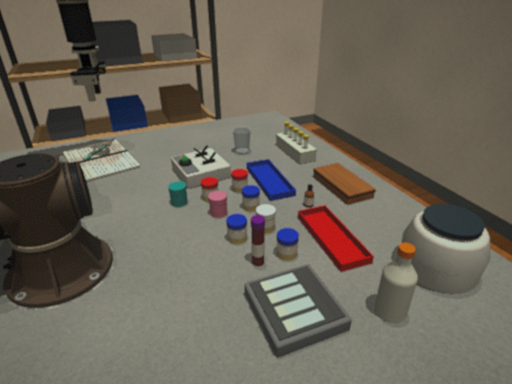

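```bash
cat > h.py <<'E'
from rig import robot
import cv2,numpy as np
from scipy.spatial.transform import Rotation as R
def cam(n):
    c=robot.camera_info(n)
    if n=="wrist":
        T=np.eye(4);T[:3,:3]=robot.read_tcp_rot();T[:3,3]=robot.read_position();c["Twc"]=T@c["T_tool_cam"]
    else: c["Twc"]=np.linalg.inv(c["view"])
    c["f"]=192/np.tan(np.radians(c["vfov"]/2)); return c
def ray(c,u,v,z):
    d=np.stack([(np.asarray(u)-c["cx"])/c["f"],(np.asarray(v)-c["cy"])/c["f"],np.ones_like(u,float)],-1)@c["Twc"][:3,:3].T
    o=c["Twc"][:3,3]; return o+d*((z-o[2])/d[...,2])[...,None]
def world(c,d):
    v,u=np.mgrid[:384,:512]
    p=np.stack([(u-c["cx"])/c["f"]*d,(v-c["cy"])/c["f"]*d,d],-1)
    return p@c["Twc"][:3,:3].T+c["Twc"][:3,3]
RANGES={"red":((0,8),150),"red2":((172,180),150),"blue":((110,130),150),"purple":((135,160),80),"green":((50,75),100)}
def mask(im,col):
    hsv=cv2.cvtColor(im,cv2.COLOR_RGB2HSV); (a,b),s=RANGES[col]
    m=cv2.inRange(hsv,(a,s,50),(b,255,255))
    if col=="red": m|=mask(im,"red2")
    return m
def blobs(m,amin=30):
    n,l,s,c=cv2.connectedComponentsWithStats(m)
    return [(l==i,s[i],c[i]) for i in range(1,n) if s[i,4]>=amin]
def lids(im,d,c,col,z=.062):
    "centres of lid tops: depth picks the top face, its pixels are cast onto the plane z"
    W=world(c,d); out=[]
    for b,s,cc in blobs(mask(im,col)):
        t=b&(abs(W[...,2]-z)<.012)&(d>0)
        if t.sum()<60 or t.sum()<.5*b.sum(): continue
        v,u=np.nonzero(t); hull=cv2.minEnclosingCircle(ray(c,u,v,z)[:,:2].astype(np.float32))
        out.append((ray(c,u.mean(),v.mean(),z)[:2],hull[0],2*hull[1],np.median(W[t][:,2])))
    return out
def rot(z,y):
    z=np.array(z,float);z/=np.linalg.norm(z);y=np.array(y,float);y-=z*(y@z);y/=np.linalg.norm(y)
    return np.stack([np.cross(y,z),y,z],1)
def down(a): # closing line at angle a (deg) from world x
    return rot([0,0,-1],[np.cos(np.radians(a)),np.sin(np.radians(a)),0])
E
python3 - <<'E'
from h import *
np.set_printoptions(precision=4,suppress=True)
D=np.load("top0.npz");im,d=D["im"],D["d"];c=cam("top");W=world(c,d)
for col in("red","blue"):
    for l in lids(im,d,c,col): print(col,*l)
    b=max(blobs(mask(im,col)),key=lambda b:b[1][4])
    cnt=cv2.findContours(b[0].astype(np.uint8),cv2.RETR_EXTERNAL,cv2.CHAIN_APPROX_NONE)[0][0][:,0]
    print("tray",cv2.minAreaRect(ray(c,cnt[:,0],cnt[:,1],.024)[:,:2].astype(np.float32)))
for col,z in(("purple",.13),("green",.055)):
    for b,s,cc in blobs(mask(im,col),10):
        w=W[b]; print(col,s,cc,np.median(w,0),np.percentile(w[:,2],[5,50,95]))
# white lid, rocker deck & supports
hsv=cv2.cvtColor(im,cv2.COLOR_RGB2HSV)
m=((W[...,2]>.052)&(W[...,2]<.075)).astype(np.uint8)
for b,s,cc in blobs(m,40): print("h52-75",s,cc,np.median(W[b],0),np.median(im[b],0))
m=((abs(W[...,2]-.05)<.012)).astype(np.uint8)
for b,s,cc in blobs(m,800):
    cnt=cv2.findContours(b.astype(np.uint8),0,1)[0][0][:,0]
    print("deck",s,cv2.minAreaRect(ray(c,cnt[:,0],cnt[:,1],.05)[:,:2].astype(np.float32)))
x=im[175:260,95:180];cv2.imwrite("pics/rock.png",cv2.resize(x,None,fx=5,fy=5,interpolation=2)[:,:,::-1])
E
```

```text
red [0.5283 0.176 ] (0.5284391641616821, 0.17600642144680023) 0.05314982682466507 0.0623026271013144
red [0.4232 0.162 ] (0.42346128821372986, 0.16193194687366486) 0.053091660141944885 0.06233951803722393
tray ((0.6536613702774048, -0.16310641169548035), (0.23763036727905273, 0.0924915224313736), 85.69874572753906)
blue [0.5196 0.0623] (0.5196897983551025, 0.06257452815771103) 0.052273739129304886 0.06277704038432647
blue [ 0.5183 -0.1698] (0.5183824300765991, -0.1697167456150055) 0.05249535292387009 0.06274026635651342
blue [ 0.4374 -0.0567] (0.42934417724609375, -0.060479987412691116) 0.0511460080742836 0.06259346529130055
tray ((0.6373115181922913, 0.1833372265100479), (0.23650896549224854, 0.09086862206459045), 86.03956604003906)
purple [323 210  14  14 146] [329.6712 216.2877] [ 0.4406 -0.1687  0.1305] [0.119  0.1305 0.1334]
green [128 230  11  11 100] [132.97 235.29] [0.3923 0.3317 0.0717] [0.063  0.0717 0.0744]
h52-75 [132  79  12  10  45] [138.5778  83.3333] [0.8235 0.3498 0.0556] [143. 137. 117.]
h52-75 [358  79  57  39 247] [376.6154 106.2915] [ 0.7476 -0.3109  0.0668] [98.
[... 1069 characters left out ...]
 [201. 159. 168.]
h52-75 [123 227  35  18 293] [136.3481 236.0819] [0.3908 0.3256 0.0625] [ 58. 109.  68.]
h52-75 [114 230  12  17  47] [119.2128 237.    ] [0.3881 0.3737 0.0528] [155. 150. 140.]
h52-75 [183 251  21  21 348] [192.8448 261.3017] [0.3281 0.1743 0.0624] [ 60. 180. 162.]
deck [ 106   73   71   24 1313] ((0.8257954120635986, 0.3479776680469513), (0.07152631878852844, 0.2016926109790802), 0.57805997133255)
deck [ 105  186   65   64 3414] ((0.4422447383403778, 0.33272820711135864), (0.15967275202274323, 0.17006941139698029), 5.593400955200195)
deck [ 356  191   61   56 2207] ((0.44757649302482605, -0.33408474922180176), (0.15917573869228363, 0.14906449615955353), 89.35487365722656)
```

View pics/rock.png

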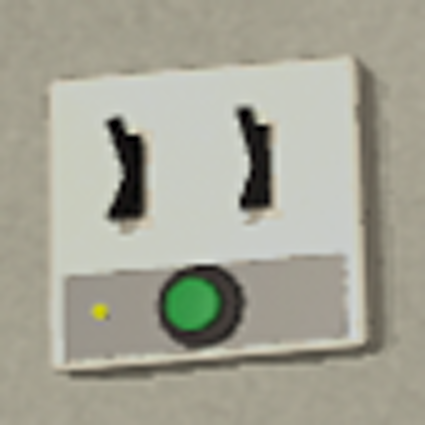

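```bash
sed -i 's/((110,130),150)/((105,130),110)/' h.py
python3 - <<'E'
from h import *
np.set_printoptions(precision=4,suppress=True)
D=np.load("top0.npz");im,d=D["im"],D["d"];c=cam("top");W=world(c,d)
print([l[1:3] for l in lids(im,d,c,"blue")], lids(im,d,c,"purple",.13))
yaw=np.radians(5.6);ry=np.array([-np.sin(yaw),np.cos(yaw),0]);rx=np.array([np.cos(yaw),np.sin(yaw),0])
tube=np.array([.44,-.169,0]);crad=np.array([.4651,.335,.084])
for pitch in(0,15,30,45,60):
  res=[]
  for az in range(-180,180,15):
    a,p=np.radians(az),np.radians(pitch)
    z=np.array([np.cos(a)*np.cos(p),np.sin(a)*np.cos(p),-np.sin(p)])
    for s in(1,-1):
      Rp=rot(z,s*np.array([-np.sin(a),np.cos(a),0]))
      g=tube+[0,0,.075]
      q=robot.ik(g+z*.019,Rp); q2=robot.ik(g-z*.08,Rp)
      if q is None or q2 is None: continue
      ok=[]
      for e in(1,-1):      # cap towards +-ry
        for f in(1,-1):
          M=np.stack([Rp[:,1]*1,np.array([0,0,1.]),np.cross(Rp[:,1],[0,0,1.])],1)
          N=np.stack([f*rx,e*ry,np.cross(f*rx,e*ry)],1)
          Rl=N@M.T@Rp
          if Rl[2,2]<0 and robot.ik(crad+ e*ry*.01+Rl[:,2]*.019,Rl) is not None: ok.append((e,f))
      res.append((az,s,np.round(q).astype(int).tolist(),ok))
  print(pitch,*res,sep="\n  ")
E
```

```text
[((0.5192357301712036, 0.06225011870265007), 0.053241413086652756), ((0.5186370015144348, -0.17007660865783691), 0.053790830075740814), ((0.42779067158699036, -0.061420951038599014), 0.05343758314847946)] [(array([ 0.4403, -0.1689]), (0.4403119683265686, -0.16804873943328857), 0.03390730917453766, np.float64(0.1306886681540863))]
0
  (-180, 1, [2, 64, 8, -2, -124, 89], [(1, -1), (-1, 1)])
  (-180, -1, [2, 64, 8, -2, -124, -91], [(1, 1), (-1, -1)])
  (-165, 1, [8, 63, 0, 7, -117, 93], [(1, -1), (-1, 1)])
  (-165, -1, [8, 63, 0, 7, -117, -87], [(1, 1), (-1, -1)])
  (-150, 1, [15, 61, -10, 16, -109, 95], [(1, -1), (-1, 1)])
  (-150, -1, [15, 61, -10, 16, -109, -85], [(1, 1), (-1, -1)])
  (-135, 1, [22, 58, -21, 24, -100, 94], [(1, -1), (-1, 1)])
  (-135, -1, [22, 58, -21, 24, -100, -86], [(1, 1), (-1, -1)])
  (-120, 1, [28, 56, -32, 32, -91, 91], [(1, -1), (-1, 1)])
  (-120, -1, [28, 56, -32, 32, -91, -89], [(1, 1), (-1, -1)])
  (-105, 1, [33, 54, -45, 42, -84, 84], [(1, -1), (-1, 1)])
  (-105, -1, [33, 54, -45, 42, -84, -96], [(1, 1), (-1, -1)])
  (-90, 1, [37, 53, -57, 55, -78, 74], [
[... 9376 characters left out ...]
[(1, -1), (-1, 1)])
  (90, -1, [-21, 23, -16, -31, -66, -142], [(1, 1), (-1, -1)])
  (105, 1, [-18, 26, -13, -26, -71, 46], [(1, -1), (-1, 1)])
  (105, -1, [-18, 26, -13, -26, -71, -134], [(1, 1), (-1, -1)])
  (120, 1, [-15, 28, -11, -22, -74, 55], [(1, -1), (-1, 1)])
  (120, -1, [-15, 28, -11, -22, -74, -125], [(1, 1), (-1, -1)])
  (135, 1, [-11, 29, -11, -17, -76, 64], [(1, -1), (-1, 1)])
  (135, -1, [-11, 29, -11, -17, -76, -116], [(1, 1), (-1, -1)])
  (150, 1, [-7, 30, -11, -12, -77, 72], [(1, -1), (-1, 1)])
  (150, -1, [-7, 30, -11, -12, -77, -108], [(1, 1), (-1, -1)])
  (165, 1, [-2, 30, -14, -6, -76, 81], [(1, -1), (-1, 1)])
  (165, -1, [-2, 30, -14, -6, -76, -99], [(1, 1), (-1, -1)])
```

Run:
```python
from h import *
np.set_printoptions(precision=4,suppress=True)
print(robot.read_qpos())
robot.goto([.45,.333,.27],down(5.6)); print(robot.read_t(),robot.read_qpos())
c=cam("wrist");im,d=robot.grab_frame("wrist");W=world(c,d)
cv2.imwrite("pics/w1.png",im[:,:,::-1]);np.savez("w1.npz",im=im,d=d,Twc=c["Twc"])
blk=(im.max(2)<60)&(W[...,2]>.055)&(W[...,2]<.1)&(abs(W[...,0]-.46)<.06)&(abs(W[...,1]-.335)<.06)&(d>0)
for b,s,cc in blobs(blk.astype(np.uint8),50):
    w=W[b];t=w[w[:,2]>.082]; print(s,w.min(0),w.max(0),"tips",t.min(0),t.max(0),len(t), t[t[:,0]>.462].mean(0),t[t[:,0]<.462].mean(0))
for b,s,cc in blobs(mask(im,"green"),100):
    w=W[b]; print("btn",s,np.median(w,0)); v,u=np.nonzero(b); print(cv2.minEnclosingCircle(ray(c,u,v,np.median(w[:,2]))[:,:2].astype(np.float32)))
m=(abs(W[...,2]-.05)<.006).astype(np.uint8)
b=max(blobs(m),key=lambda b:b[1][4])[0]
cnt=max(cv2.findContours(b.astype(np.uint8),0,1)[0],key=len)[:,0]
print(cv2.minAreaRect(ray(c,cnt[:,0],cnt[:,1],.05)[:,:2].astype(np.float32)))
```

```text
[ 93.1695  20.5887   0.6405  -0.0192 -70.1364 -16.5063]
2.275 [ 56.5635   8.2277 -10.1575  -0.0033 -71.6155 129.0269]
[244 139  41   6 170] [0.4344 0.3688 0.0611] [0.4839 0.378  0.0866] tips [0.4344 0.3688 0.0821] [0.4839 0.3772 0.0866] 26 [0.4816 0.3753 0.0842] [0.4363 0.3708 0.0836]
btn [199 158  20  20 311] [0.3912 0.3324 0.0713]
((0.39108580350875854, 0.33252570033073425), 0.013333839364349842)
((0.4419757127761841, 0.33877918124198914), (0.15728367865085602, 0.1660136729478836), 5.673404693603516)
```

View pics/w1.png

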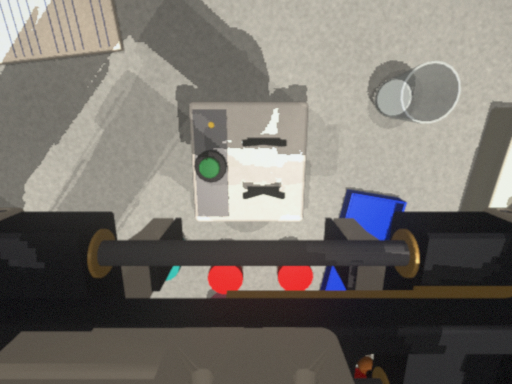

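```bash
cat > tube.py <<'E'
from h import *
yaw=np.radians(5.6);ry=np.array([-np.sin(yaw),np.cos(yaw),0]);rx=np.array([np.cos(yaw),np.sin(yaw),0]);Z=np.array([0,0,1.])
tube=np.array([.4400,-.1687,0]);crad=np.array([.460,.336,.084]);H=.080
a,p=np.radians(30),np.radians(15)
z=np.array([np.cos(a)*np.cos(p),np.sin(a)*np.cos(p),-np.sin(p)])
Rp=rot(z,-np.array([-np.sin(a),np.cos(a),0]))
def place(e):
    y=Rp[:,1];M=np.stack([y,Z,np.cross(y,Z)],1)
    N=np.stack([e*rx,e*ry,np.cross(e*rx,e*ry)],1)
    Rl=N@M.T@Rp
    return crad+e*ry*.0075, Rl   # grasp point, orientation
E
python3 - <<'E'
from tube import *
np.set_printoptions(precision=3,suppress=True)
g=tube+Z*H
print(robot.ik(g-z*.10,Rp),robot.ik(g+z*.019,Rp),robot.ik(g+z*.019+Z*.17,Rp))
for e in(1,-1):
    P,Rl=place(e);print(e,Rl[:,2],Rl[:,0],robot.ik(P+Rl[:,2]*.019,Rl),robot.ik(P+Rl[:,2]*.019+Z*.12,Rl))
E
```

```text
[ -74.852   34.005  -27.858  -69.969  -83.6   -117.302] [ -63.263   37.858  -29.999  -81.247  -77.349 -112.685] [ -61.382   12.878  -27.332  -77.578  -81.414 -140.544]
1 [ 0.025 -0.258 -0.966] [-0.094  0.961 -0.259] [ 61.621  24.992 -21.49    9.995 -56.45  117.501] [ 61.684  18.203 -13.611   8.789 -70.933 120.111]
-1 [-0.025  0.258 -0.966] [ 0.094 -0.961 -0.259] [ 47.069  17.018 -23.298 -17.223 -40.919 -29.274] [ 47.441   8.967 -16.799 -13.636 -54.875 -34.884]
```

Run:
```python
from tube import *
np.set_printoptions(precision=3,suppress=True)
g=tube+Z*H
robot.goto(g-z*.10+Z*.15,Rp); robot.move_gripper(.7)
robot.servo_line(g-z*.10,speed=.2)
robot.servo_line(g+z*.019,speed=.08); print(robot.read_force())
robot.move_gripper(0.0); print(robot.read_t(),robot.read_grip_width()*.088,robot.read_finger_force())
robot.servo_line(g+z*.019+Z*.17,speed=.12); print(robot.read_grip_width()*.088,robot.read_finger_force(),robot.read_force())
im,d=robot.grab_frame("side");cv2.imwrite("pics/s2.png",im[:,:,::-1]);im,d=robot.grab_frame("wrist");cv2.imwrite("pics/w2.png",im[:,:,::-1])
```

```text
[0.04  0.671 0.155]
10.0417 0.03067394125884436 29.942000806331635
0.030256594842578866 29.943090677261353 [ 0.207 -0.664 -1.817]
```

View pics/s2.png

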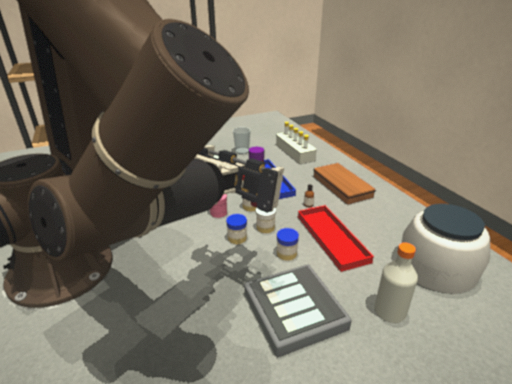

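Run:
```python
from tube import *
np.set_printoptions(precision=3,suppress=True)
P,Rl=place(-1);T=P+Rl[:,2]*.019
robot.goto(T+Z*.15,Rl); print(robot.read_t(),robot.read_grip_width()*.088,robot.read_finger_force())
robot.servo_line(T+Z*.05,speed=.15)
c=cam("wrist");im,d=robot.grab_frame("wrist");cv2.imwrite("pics/w3.png",im[:,:,::-1])
im2,d=robot.grab_frame("top");cv2.imwrite("pics/t3.png",np.hstack([im,im2])[::1,:,::-1][:, :, :]);
a=cv2.resize(im,(400,300));b=cv2.resize(im2[120:300,60:300],(400,300));s,_=robot.grab_frame("side")
cv2.imwrite("pics/c3.png",np.hstack([a,cv2.resize(s[90:240,120:320],(400,300))])[:,:,::-1])
```

```text
13.85 0.031022820992731157 2.994154393672943
```

View pics/c3.png

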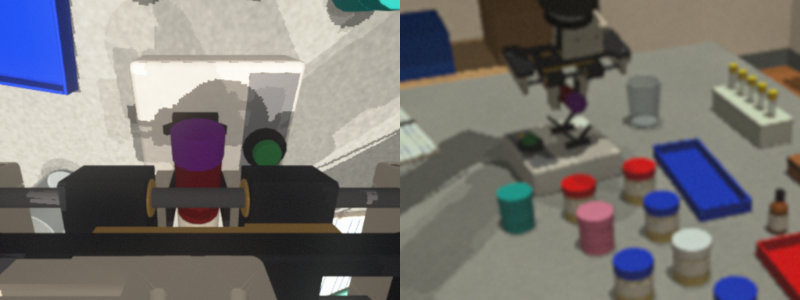

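Run:
```python
from tube import *
np.set_printoptions(precision=3,suppress=True)
print(robot.read_finger_force(),robot.read_grip_width()*.088)
c=cam("wrist");im,d=robot.grab_frame("wrist");W=world(c,d)
hsv=cv2.cvtColor(im,cv2.COLOR_RGB2HSV)
g=robot.read_position()-robot.read_tcp_rot()[:,2]*.019;print("grasp",g)
for n,m in(("cap",mask(im,"purple")>0),("body",(hsv[...,1]>150)&((hsv[...,0]<8)|(hsv[...,0]>172)))):
    m=m&(d>0)&(np.linalg.norm(W-g,axis=2)<.09)
    w=(W[m]-g)@np.stack([rx,ry,Z],1)
    # ridge: highest z per y bin
    for y0 in np.arange(-.09,.09,.008):
        q=w[(w[:,1]>=y0)&(w[:,1]<y0+.008)]
        if len(q)>15: k=q[q[:,2]>np.percentile(q[:,2],95)-.0015];print(n,"y",round(y0+.004,3),"ridge x,z",k.mean(0)[[0,2]],"xrange",q[:,0].min(),q[:,0].max())
```

```text
29.984242022037506 0.03046632382507456
grasp [0.461 0.329 0.135]
cap y -0.054 ridge x,z [-0.     0.014] xrange -0.01560589738534466 0.015198140262424636
cap y -0.046 ridge x,z [0.    0.017] xrange -0.016466605284847 0.015693655013723048
cap y -0.038 ridge x,z [0.    0.016] xrange -0.01616964045395786 0.01460495594434801
cap y -0.03 ridge x,z [-0.     0.016] xrange -0.02234926808432203 0.014107485277182035
body y -0.03 ridge x,z [0.    0.015] xrange -0.014084043895942389 0.01290991867112037
body y -0.022 ridge x,z [-0.     0.015] xrange -0.015320363082316959 0.012747200158733143
body y -0.014 ridge x,z [-0.001  0.014] xrange -0.015594976998781897 0.0132153803521611
body y 0.002 ridge x,z [0.    0.015] xrange -0.011729363577823414 0.010497903072855317
body y 0.01 ridge x,z [-0.     0.015] xrange -0.01445174574119175 0.012696078393930244
body y 0.018 ridge x,z [0.    0.014] xrange -0.013370046777093076 0.009789180304513314
```

Run:
```python
from tube import *
np.set_printoptions(precision=3,suppress=True)
P,Rl=place(-1);T=P+Rl[:,2]*.019
robot.servo_line(T+Z*.006,speed=.08); f0=robot.read_force();print(f0)
for k in range(1,10):
    robot.servo_line(T+Z*(.006-.0015*k),speed=.03); f=robot.read_force()
    if f[2]-f0[2]>4: break
print(k,f,robot.read_position()-T)
robot.move_gripper(.5);print(robot.read_finger_force())
robot.servo_line(T+Z*.16,speed=.15)
b=np.array([.3913,.3325,.0]); robot.goto(b+Z*.14,down(95.6)); robot.move_gripper(0)
c=cam("top");im,d=robot.grab_frame("side");cv2.imwrite("pics/s4.png",cv2.resize(im[90:240,120:320],(800,600))[:,:,::-1])
c=cam("wrist");im,d=robot.grab_frame("wrist");W=world(c,d);cv2.imwrite("pics/w4.png",im[:,:,::-1])
hsv=cv2.cvtColor(im,cv2.COLOR_RGB2HSV)
m=((mask(im,"purple")>0)|((hsv[...,1]>150)&((hsv[...,0]<8)|(hsv[...,0]>172))))&(np.linalg.norm(W-crad,axis=2)<.1)
w=(W[m]-crad)@np.stack([rx,ry,Z],1)
for y0 in np.arange(-.09,.09,.01):
    q=w[(w[:,1]>=y0)&(w[:,1]<y0+.01)]
    if len(q)>15:print(round(y0+.005,3),np.percentile(q[:,0],[2,98]),np.percentile(q[:,2],[98]))
print(robot.read_t())
```

```text
[-0.346  0.051 -0.382]
3 [ 2.73  -0.022  3.967] [0.001 0.001 0.002]
0.0
20.7
```

View pics/s4.png

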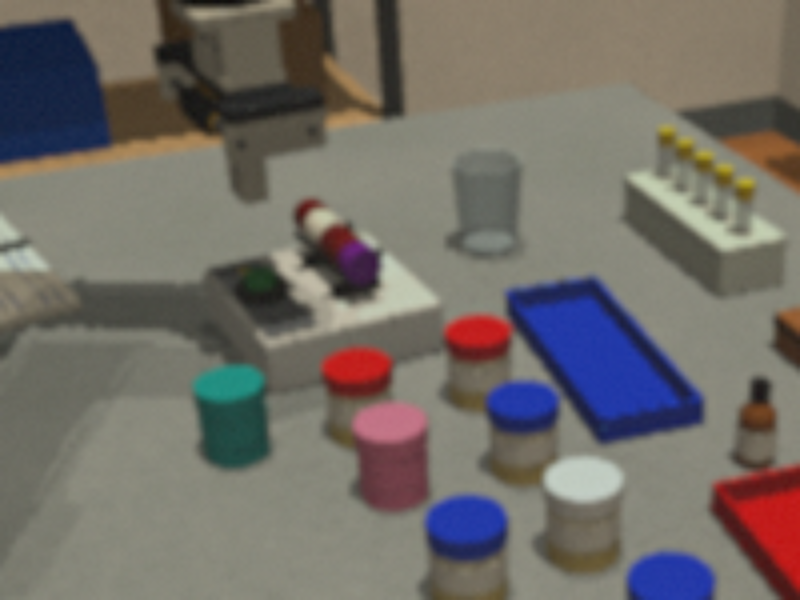

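Run:
```python
from tube import *
np.set_printoptions(precision=3,suppress=True)
b=np.array([.3913,.3325,0])
robot.servo_line(b+Z*.078,speed=.12);f0=robot.read_force()[2]
h=.078
while h>.062:
    h-=.001;robot.servo_line(b+Z*h,speed=.03);f=robot.read_force()[2]-f0
    print(round(h,3),round(f,2),end="; ")
    if f>9:break
robot.dwell(.3)
robot.servo_line(b+Z*.16,speed=.15);robot.move_gripper(1)
robot.goto([.40,.34,.30],down(5.6))
im,d=robot.grab_frame("top");np.savez("top5.npz",im=im,d=d);cv2.imwrite("pics/t5.png",im[:,:,::-1]);c=cam("top")
for col in("red","blue"):
    for l in lids(im,d,c,col): print(col,np.array(l[1]),l[2:])
print(robot.read_t())
```

```text
0.077 -0.37; 0.076 -0.75; 0.075 -0.59; 0.074 0.21; 0.073 -0.53; 0.072 0.8; 0.071 2.14; 0.07 1.9; 0.069 1.66; 0.068 2.74; 0.067 3.59; 0.066 6.18; 0.065 15.63; red [0.524 0.13 ] (0.0536612793803215, np.float64(0.06230112626457451))
red [0.423 0.162] (0.053091660141944885, np.float64(0.06236299690038882))
blue [0.519 0.062] (0.053241413086652756, np.float64(0.06236924281765055))
blue [ 0.519 -0.17 ] (0.053790830075740814, np.float64(0.06278452372476528))
blue [ 0.428 -0.061] (0.05343758314847946, np.float64(0.062442086082899695))
31.1
```

View pics/t5.png

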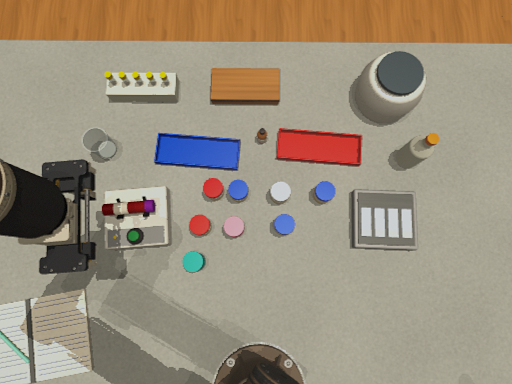

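```bash
cat > pots.py <<'E'
from h import *
Z=np.array([0,0,1.])
def near(pos,a):
    "downward pose with closing line at a, whichever half turn is nearer"
    q=robot.read_qpos();o=[(np.abs(np.array(s)-q).max(),R_) for R_ in(down(a),down(a+180)) if (s:=robot.ik(pos,R_)) is not None]
    return min(o,key=lambda t:t[0])[1]
def move(src,a,dst,b):
    s=np.array([*src,.031]);t=np.array([*dst,.036]);hi=.19
    Rs=near(s,a);robot.goto(s+Z*(hi-.031),Rs);robot.move_gripper(.82)
    robot.servo_line(s,speed=.2);robot.move_gripper(0)
    w=robot.read_grip_width()*.088
    if not .048<w<.058: robot.move_gripper(.82);robot.servo_line(s+Z*.16);return print("bad grasp",w)
    robot.servo_line(s+Z*(hi-.031),speed=.2)
    w1=robot.read_grip_width()*.088;f1=robot.read_finger_force()
    Rt=near(t,b);robot.goto(t+Z*(hi-.036),Rt)
    w2=robot.read_grip_width()*.088;f2=robot.read_finger_force()
    if w2<.048: return print("lost",w,w1,w2)
    robot.servo_line(t+Z*.015,speed=.2);robot.servo_line(t,speed=.05)
    f=robot.read_force();robot.move_gripper(.75);robot.servo_line(t+Z*(hi-.036),speed=.25)
    print("ok",[round(float(v),4) for v in(w,w1,w2,f1,f2,f[2],robot.read_t())]);return True
def slot(tray,y):
    (cx,cy,yaw)={"red":(.656,-.163,-4.3),"blue":(.639,.1833,-4.0)}[tray];r=np.radians(yaw)
    return (cx-np.sin(r)*y,cy+np.cos(r)*y),yaw
E
python3 - <<'E'
from pots import *
jobs=[((.524,.130),0,"red",.07),((.519,.062),0,"blue",-.072),((.423,.162),0,"red",-.005),((.519,-.170),0,"blue",0),((.428,-.061),90,"blue",.072)]
for s,a,t,y in jobs:
    d,b=slot(t,y)
    if not move(s,a,d,b): break
robot.goto([.40,.40,.30],down(5.6))
im,d=robot.grab_frame("top");cv2.imwrite("pics/t6.png",im[:,:,::-1]);s,_=robot.grab_frame("side");cv2.imwrite("pics/s6.png",s[:,:,::-1]);c=cam("top");W=world(c,d)
hsv=cv2.cvtColor(im,cv2.COLOR_RGB2HSV)
m=((abs(W[...,2]-.066)<.01)&(W[...,0]>.38)&(abs(W[...,1])<.3)).astype(np.uint8)
for b,st,cc in blobs(m,150): 
    v,u=np.nonzero(b);print(cc.round(),np.round(ray(c,u.mean(),v.mean(),.066),3),np.median(W[b][:,2]).round(4),np.median(im[b],0))
E
```

```text
ok [0.0531, 0.0535, 0.0534, 29.9998, 30.0, -0.8682, 38.6083]
ok [0.0534, 0.0535, 0.0536, 29.9998, 29.9998, -1.2529, 45.325]
ok [0.0535, 0.0539, 0.0535, 29.9998, 29.9999, -1.4925, 52.9917]
ok [0.0532, 0.0534, 0.0538, 29.9998, 29.9997, -0.8477, 62.275]
ok [0.054, 0.0535, 0.0537, 29.9999, 29.9998, -0.8094, 70.225]
[296. 139.] [ 0.659 -0.093  0.066] 0.0665 [203.  55.  46.]
[323. 142.] [ 0.654 -0.167  0.066] 0.0668 [203.  54.  45.]
[169. 144.] [0.642 0.253 0.066] 0.0664 [ 33.  79. 190.]
[195. 146.] [0.637 0.181 0.066] 0.0665 [ 43.  84. 192.]
[221. 148.] [0.632 0.11  0.066] 0.0663 [ 52.  90. 194.]
[280. 191.] [ 0.514 -0.051  0.066] 0.0626 [202. 205. 207.]
[234. 226.] [0.42  0.071 0.066] 0.0623 [203. 161. 170.]
```

View pics/t6.png

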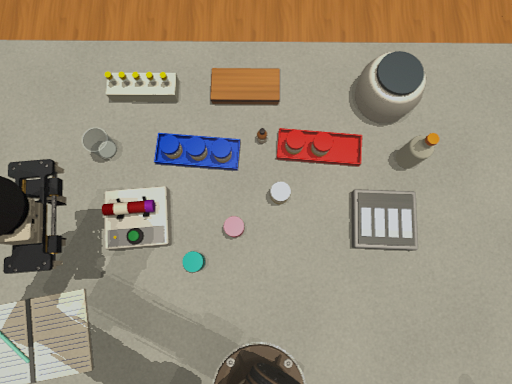

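View pics/s6.png

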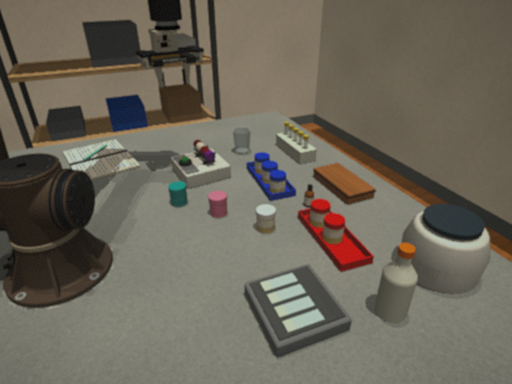

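Run:
```python
from h import *
im,d=robot.grab_frame("top");c=cam("top");W=world(c,d)
m=(W[...,2]>.085)&(W[...,2]<.12)&(abs(W[...,0]-.46)<.03)&(W[...,1]>.24)&(W[...,1]<.42)
w=W[m];i,j=w[:,1].argmin(),w[:,1].argmax();print(w[i],w[j],np.median(w,0),len(w),w[:,2].max())
v,u=np.nonzero(m);print(cv2.fitLine(w[:,:2].astype(np.float32),2,0,.01,.01).ravel())
```

```text
[0.45655656 0.27680457 0.08614765] [0.44851892 0.40813727 0.09385008] [0.46056867 0.3423512  0.09720431] 611 0.10482430778623963
[ 0.10083859 -0.9949028   0.46081686  0.34157583]
```

```bash
python3 -c "
from rig import robot
print(robot.job_done())"
```

```text
the job is handed in; nothing more can be done
None
```

The job is handed in: the tube lies in the rocker cradle, the start button was pressed to its stop, and the two red-lidded and three blue-lidded pots stand on the floors of their trays. The last pictures agree with this, but the hand-in returned no verdict.

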